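# Rock an e-bike battery into its charging dock

## Robot

A 6-joint arm with a two-finger parallel gripper is mounted at the origin on the work surface. World frame = base frame: x ahead of the robot, y to its left, z up, the work surface at z = 0. Lengths are in m, angles in degrees, forces in N, time in s.
With the tool pointing down it reaches from about 0.25 to 0.725 m from the base axis. Payload 9.7 kg.
Tool frame: the origin (TCP) lies at the very end of the fingers, on their centre line; the grasp point (between the pads) lies grasp_offset behind it (grasp_offset is the distance from the TCP to the grasp point, in m); z points along the fingers, y is the line along which they close (so a half turn about z gives the same grasp; the last joint's range is limited). The gripper opens to 85 mm and grips with 20 to 120 N. Pads are 22 mm wide; open, the fingers measure 114 mm over their backs; the gripper's body (76 mm by 85 mm) begins 54 mm behind the grasp point. The pads swing forward as they close: fully open they stand 13 mm farther back than shut.
Start: joints at [75.287, 4.979, 10.078, 95.1, 0, 90], TCP at [0.14, 0.532, 0.231] pointing down, gripper open.
Joint ranges: [-179.16, 179.16], [-48.56, 103.87], [-65.8, 70.77], [-126.05, 130.52], [-82.76, 87.17], [-180, 180]. Speed limits (degrees/s): [127.2, 127.2, 147.25, 180, 180, 180].

## Interface

Orientations are given as [roll, pitch, yaw] about the fixed x, y, z axes, in that order (R = Rz(yaw) Ry(pitch) Rx(roll)).
In Python, from workcell import get_obs, camera, calibration, job_done, recognise, cut_out, mark_of, grasp_offset gives the robot as it stands.
- The arm moves only by the tool servo_tool, never from a script. Its argument "moves" is a list of rows, each a list of 3 entries, a list of its own where there are three numbers: the turn, a rotation vector about the tool's x, y, z in degrees, then the shift along the tool's x, y, z in m, then the opening in per cent of the stroke, from 0 (shut) to 100 (fully open). In form: [[[ax, ay, az], [x, y, z], claw], ...]. A call has 1 to 12 rows; each row shifts and turns the commanded pose from where the row before left it, along the tool's axes as they then stand; what a row does not reach is not made up. A row lasts 1/10 s, in which the tool goes at most 50 mm and 8.59 degrees, less where a joint would pass 70% of its speed; a pose out of reach is approached as far as the arm can. A call is refused whole if a number of a shift passes 0.05 or a number of a turn 8.59, either way. A call with a gripper value outside its range is refused whole. The fingers move at their own pace and stop on an object; "force" is the grip in N (left out, the last holds). Time passes only in rows, so rows that do not move let the fingers close. It gives the time, the measured TCP pose, the force, the opening and the grip force at its end, in the units of the state.
- get_obs(): the state, without advancing time (a new reading comes with each control period).
- camera(name): name is "side" or "top"; returns (picture, depth): 420x560x3 uint8, red, green, blue; 420x560 float32, m along the optical axis (not along the pixel's ray), 0 where there is no reading.
- calibration(name): a dict with "camera_matrix" (3x3 intrinsics, pixels), "dist" ([k1, k2, p1, p2, k3] as OpenCV has them; the pictures are not rectified), "R" (3x3) and "t" (3): a world point X has camera coordinates R X + t. Camera axes: x right, y down, z forward; pixel columns grow to the right and rows downward; lengths in m; the calibration is good to about 2 mm. A picture is of the moment at which its call begins. calibration takes no time and is no camera call.
- job_done(): hands the job in; it is judged then, once.
Trained networks look in the newest picture that a camera, given by its name, has taken for a name from the list of things; names that differ only in an ending like _2 or _b are one class to them, and where a whole thing is asked for, a point or a joint stands for the part that bears it (a point fixed in the world has none). Each returns a list of dicts, best first, with "score" (0 to 1); they miss things now and then, are a little off and sometimes report something else, mostly with a low value. They report only what shows in the picture. A call takes as long as a camera call. They do not tell look-alikes from the thing itself.
- recognise(name, camera): "xyz" ([x, y, z] in m, in the coordinates of the camera as it stood for that picture, good to about 4 mm: the middle of the surface that is visible of it).
- cut_out(name, camera): "mask" (420x560 bool, what is visible of it).
- mark_of(name, camera): "xyz" ([x, y, z] in m, in the coordinates of the camera as it stood for that picture, good to about 4 mm: a listed point, or the origin of a listed thing).
The state is a dict: "time": time; "q": joint angles; "qd": joint speeds; "joint_efforts": joint torques, N m; "ee_pos": TCP position; "tcp_rot": TCP orientation; "wrist_force": force on the tool from outside, world axes, zero at the start; "torque": the same for the moment, N m; "opening": finger opening in m; "grasp_force": force on a finger pad.
Only numpy, scipy, OpenCV 4.12 (cv2) and the standard library are available. Lean on these libraries where they do the work, as an engineer would, in place of code of your own. Each camera call takes 0.05 s, during which the arm holds its last target. There are 200 camera calls.

## Task

Put the loose battery pack on charge: carry it to the charging dock, put its contact end down into the pocket first with the other end still raised, press it against the sprung contact shoe, then rock the raised end down until the pack lies flat and fully home in the pocket, and let go. The pocket is tight and may have been set as much as a centimetre off the middle of the dock, so feel for it gently and do not force anything, and leave the grease can, spanner and lock ring alone.

Things in the scene. Friction and masses are not known exactly. Their poses are not given: they have to be found in the camera images.
- pack_centre (a point): centre of the battery pack, a black box 104 mm long (its x), 46 mm wide (y), 56 mm high (z, up), 0.3 to 0.6 kg, standing on the bench; point 28 mm above its underside. Its +x end is the contact end (three brass strips low on the face, a thin steel strip across the top); the other end has a grey cap with three ribs on top. Grip its long sides, more than 20 mm above its underside to clear the dock's walls.
- pack_nose (a point): point on the pack: the middle of the lower edge of its contact end (52 mm along the pack's +x from its middle, at underside height). Axes as the pack.
- pack_tail (a point): point on the pack: the middle of the lower edge of its other, ribbed end (52 mm along the pack's -x from its middle, at underside height). Axes as the pack.
- dock: charging dock, fixed to the bench: black base 200 x 100 x 12 mm with a grey metal cradle on it that holds the pocket. Origin: centre of the base's underside, on the bench; x runs along the pocket towards the sprung shoe, z up. Pocket: floor 16 mm above the bench, wall tops at 30 mm, 48.5 mm wide between side walls 6 mm thick. Pack and dock suffer above 50 N (all contacts added, the shoe's included).
- dock_back (a point): point fixed on the dock at x = -58 mm, y = 0, 16 mm above the bench; axes as the dock. It marks where the foot of the pocket's back wall (inner face, wall 8 mm thick; the ribbed end finally rests on it) would be with the cradle centred. But the cradle, with pocket and shoe, has been clamped off-centre, up to 10 mm in y and 4 mm in x: not in the readings; feel or look for it. It stays there.
- dock_shoe (a point): point fixed on the dock at x = +42 mm, y = 0, 16 mm above the bench; axes as the dock. It marks where the face of the sprung shoe at rest would be with the cradle centred; shoe and back wall are off by the same amount. The face at rest is 100 mm from the back wall, pushed to its stop 112 mm. With the pack home the shoe is held 4 mm back.
- shoe (a joint): how far the sprung steel contact shoe (44 mm wide, its flat top 30 mm above the bench) is pushed back towards the dock's +x: 0 at rest, 0.012 m at its stop; it pushes with 3 N at rest, 5.4 N with the pack home and 10 N at the stop
- grease: bystander: white grease can, 64 mm across, 60 mm high; origin at the centre of its underside
- spanner: bystander: flat steel spanner 170 mm long lying on the bench; origin under its middle
- lockring: bystander: aluminium ring 56 mm across, 12 mm high, lying flat; origin at the centre of its underside
Mind the look-alikes: they are no part of the job. Leave any pink look-alike of the part that bears pack_centre alone. Leave any yellow look-alike of the dock alone.

How it is judged (in metres and radians):
On the way:
1. the contact end's lower edge is down in the pocket (at least 4 mm below the tops of the walls) while the ribbed end is still above them (z of pack_nose in the frame of dock below 0.026 m and z of pack_tail in the frame of dock above 0.031 m and x of pack_nose in the frame of dock between 0 and 0.06 m and y of pack_nose in the frame of dock between -0.015 and 0.015 m), for 0.1 s.
At the end, for the whole second after the job is handed in: The pack lies flat (within 2 degrees) on the pocket's floor, both ends within 2.5 mm of it, in line with the dock, its contact end holding the sprung shoe back by 2 to 8.5 mm (so its ribbed end is within 5 mm of the back wall); released and at rest (z of each of pack_nose, pack_tail in the frame of dock below 0.0185 m and angle between pack_centre's own z axis and vertical below 0.035 rad and angle between the x axis of pack_centre and the x axis of dock, either way round below 0.06 rad and x of pack_nose in the frame of dock between 0.038 and 0.055 m and y of pack_centre in the frame of dock between -0.013 and 0.013 m and value of joint shoe between 0.002 and 0.0085 m and linear speed of pack below 0.01 m/s); the robot touches nothing.
It fails at once if pack and dock are pressed together with more than 50 N, all contacts added (contact force between pack and dock above 50 N).
It fails at once if the grease can is moved by more than 20 mm (distance of grease from where it was at the start of the episode above 0.02 m).
It fails at once if the spanner is moved by more than 20 mm (distance of spanner from where it was at the start of the episode above 0.02 m).
It fails at once if the lock ring is moved by more than 20 mm (distance of lockring from where it was at the start of the episode above 0.02 m).
It also fails if it takes over 64 s, if anything falls off the work surface, if the arm or the gripper's body presses on something with over 40 N, if the wrist force passes 120 N, or if a joint passes its speed limit or range.

## Working session

There is one attempt and no reset: what is moved stays moved. The work goes in short steps, Python scripts to look and compute and a tool call to move; the robot and the scene stay as the last step left them, time stands still between calls to the robot, and variables do not carry over. Pictures are saved under pics/ and viewed, at most 10 in all, crops included, and the job is handed in when it is done.

Besides the shell and the picture viewer there is one more tool, called after ">>>" as name([rows], argument=value, ...), one row to a line, values as JSON. servo_tool: Moves the arm, as the interface text tells. Its arguments: {"type":"object","properties":{"moves":{"type":"array"},"force":{"type":"number"}},"required":["moves"]}

```bash
ls; mkdir -p pics; cat > h.py <<'E'
import numpy as np, cv2
from workcell import *
from scipy.spatial.transform import Rotation as Ro
def toworld(n,p):
    c=calibration(n);return np.array(c["R"]).T@(np.array(p)-np.array(c["t"]))
def cloud(n,depth):
    c=calibration(n);h,w=depth.shape
    u,v=np.meshgrid(np.arange(w),np.arange(h))
    pts=np.stack([u,v],-1).reshape(-1,1,2).astype(np.float32)
    n2=cv2.undistortPoints(pts,np.array(c["camera_matrix"]),np.array(c["dist"])).reshape(h,w,2)
    P=np.dstack([n2*depth[...,None],depth])
    return (P-np.array(c["t"]))@np.array(c["R"])
def pix(n,X):
    c=calibration(n);R=np.array(c["R"])
    return cv2.projectPoints(np.array(X,float).reshape(-1,1,3),cv2.Rodrigues(R)[0],np.array(c["t"],float),np.array(c["camera_matrix"]),np.array(c["dist"]))[0].reshape(-1,2)
def save(n,im): cv2.imwrite("pics/"+n,im[...,::-1])
E
python3 - <<'E'
from h import *
print(get_obs(),grasp_offset)
for n in("top","side"):
    im,d=camera(n);save(n+"0.png",im);np.save(n+"_d.npy",d);np.save(n+"_i.npy",im)
    for k in("pack_centre","dock","grease","spanner","lockring"):
        for r in recognise(k,n):
            w=toworld(n,r["xyz"]);print(n,k,round(r["score"],2),w.round(3),pix(n,w).round().ravel())
    for k in("pack_centre","pack_nose","pack_tail","dock","dock_back","dock_shoe"):
        for r in mark_of(k,n):
            w=toworld(n,r["xyz"]);print(n,"mark",k,round(r["score"],2),w.round(3),pix(n,w).round().ravel())
E
```

```text
pics
{'time': 0.0, 'q': array([ 7.52873186e+01,  5.01047924e+00,  1.00327774e+01,  9.50989833e+01,
       -1.43012111e-03,  9.00016505e+01]), 'qd': array([-0.01256501, -0.02479861,  0.04413466, -0.03526837,  0.05243865,
        0.06028524]), 'joint_efforts': array([-6.87082365e-05, -5.20389891e+01,  4.64806366e+01,  1.62571081e-02,
        2.30131775e-05, -4.46050983e-07]), 'ee_pos': array([0.13963154, 0.53173624, 0.23057401]), 'tcp_rot': array([-1.79923315e+02,  1.43232884e-03,  1.65285670e+02]), 'wrist_force': array([0.0295939 , 0.29836306, 0.54724133]), 'torque': array([ 0.02053942, -0.03664917,  0.00528229]), 'grasp_force': 0.0, 'opening': 0.08539996117616179} 0.0187
top pack_centre 0.82 [0.541 0.165 0.056] [213. 213.]
top pack_centre 0.79 [0.689 0.227 0.053] [188. 149.]
top pack_centre 0.66 [0.394 0.177 0.054] [207. 279.]
top dock 0.85 [ 0.568 -0.149  0.013] [349. 204.]
top dock 0.76 [ 0.814 -0.222  0.011] [378. 103.]
top dock 0.66 [ 0.325 -0.269  0.017] [400. 308.]
top grease 0.88 [ 0.761 -0.026  0.063] [298. 118.]
top spanner 0.74 [0.427 0.412 0.008] [111. 261.]
top spanner 0.
[... 1938 characters left out ...]
06.]
side mark pack_tail 0.77 [ 0.428  0.146 -0.   ] [228. 216.]
side mark pack_tail 0.69 [0.488 0.183 0.   ] [249. 209.]
side mark pack_tail 0.66 [0.637 0.22  0.001] [298. 200.]
side mark dock 0.89 [ 0.319 -0.273 -0.001] [173. 320.]
side mark dock 0.79 [ 0.574 -0.151  0.004] [293. 274.]
side mark dock 0.6 [ 0.814 -0.228 -0.001] [406. 289.]
side mark dock_back 0.82 [ 0.76  -0.213  0.015] [381. 280.]
side mark dock_back 0.67 [ 0.512 -0.149  0.017] [265. 270.]
side mark dock_back 0.67 [ 0.267 -0.275  0.017] [145. 316.]
side mark dock_shoe 0.85 [ 0.365 -0.267  0.02 ] [195. 308.]
side mark dock_shoe 0.6 [ 0.612 -0.153  0.014] [309. 269.]
side mark dock_shoe 0.6 [ 0.857 -0.241  0.017] [429. 284.]
```

View pics/top0.png

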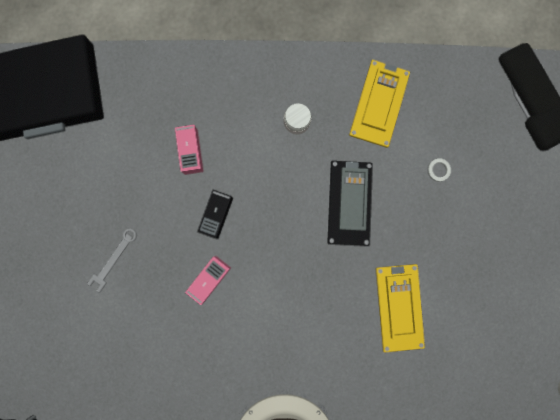

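View pics/side0.png

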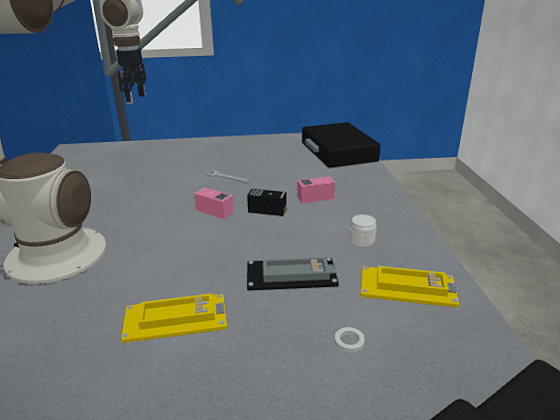

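Top view: the loose-pack candidates are the black one at (215,214) and the pink ones at (189,149) and (208,279). I choose the black one, with ribs at its lower left. The dock candidates are black/grey at (350,204) and yellow at (379,103) and (401,308). I choose the black one, with its shoe end up, towards +x. The cradle looks shifted to the right (-y) on its base.

```bash
python3 - <<'E'
from h import *
im=np.load("top_i.npy");d=np.load("top_d.npy")
ds=[camera("top")[1] for _ in range(6)]; d=np.median(ds+[d],0); np.save("top_d.npy",d)
P=cloud("top",d)
print("bench z",np.median(P[230:260,260:310,2]))
# pack top
roi=np.zeros(d.shape,bool);roi[180:245,190:240]=1
m=roi&(P[...,2]>.045)
p=P[m][:,:2];r=cv2.minAreaRect(p.astype(np.float32));print("pack",r,m.sum(),np.median(P[m][:,2]),p.mean(0))
mm=cut_out("pack_centre","top")
# dock
g=cv2.cvtColor(im,cv2.COLOR_RGB2GRAY)
roi=np.zeros(d.shape,bool);roi[150:255,318:382]=1
m=roi&(P[...,2]>.006)
r=cv2.minAreaRect(P[m][:,:2].astype(np.float32));print("dock",r,m.sum())
for rr in cut_out("dock","top"):
    k=rr["mask"];q=P[k]
    print("cut",rr["score"],q.mean(0),cv2.minAreaRect(q[:,:2].astype(np.float32)))
# cradle grey: bright
k=roi&(g>55)&(P[...,2]>.009)
print("grey",cv2.minAreaRect(P[k][:,:2].astype(np.float32)),k.sum())
c=cv2.resize(im[150:255,318:382],None,fx=5,fy=5,interpolation=cv2.INTER_CUBIC)
c2=cv2.resize(im[180:245,190:240],None,fx=8,fy=8,interpolation=cv2.INTER_CUBIC)
o=np.zeros((525,720+10,3),np.uint8);o[:,:320]=c;o[:520,325:725]=c2;save("crop.png",o)
print(g[195:215:4,325:378])
print((P[205,325:378]*1000).round().astype(int)[:,1:].T)
E
```

```text
bench z 0.00019485274870736935
pack ((0.539690375328064, 0.16415871679782867), (0.046150658279657364, 0.10406192392110825), 70.68859100341797) 955 0.056338364234963585 [0.53931809 0.16367225]
dock ((0.5712281465530396, -0.15274572372436523), (0.10079970210790634, 0.20105019211769104), 87.64595031738281) 3563
cut 0.89 [ 0.32596088 -0.26921683  0.01697873] ((0.324176549911499, -0.2728779911994934), (0.20420405268669128, 0.10386355966329575), 6.271395206451416)
cut 0.77 [ 0.81266985 -0.22445784  0.01703475] ((0.8186965584754944, -0.22748298943042755), (0.10244998335838318, 0.2055458426475525), 72.5951156616211)
cut 0.69 [ 0.56989571 -0.15133189  0.0168821 ] ((0.571033775806427, -0.15264035761356354), (0.10065097361803055, 0.2005269080400467), 87.50602722167969)
grey ((0.5710489749908447, -0.15274295210838318), (0.10082202404737473, 0.20047032833099365), 87.44973754882812) 1939
[[115 116 117 115  67  31  30  30  28  29  30  30  29  29  30  53  91 107
  109 110 109 109 109 109 108 108 108 108 109 109 110 109 108 108 107 107
  107 104  90  81 105  96  53  29  28  33  68 111 116 113 114 114
[... 731 characters left out ...]
5 109
  109 109 108 108 107 108 108 108 108 108 107 106 106 107 107 108 108 109
  106  97  70  94 102  79  36  28  31  55  92 112 115 115 115 115 115]]
[[ -94  -97  -99 -101 -103 -105 -107 -109 -112 -114 -117 -119 -121 -124
  -126 -127 -128 -131 -133 -137 -140 -142 -145 -147 -149 -152 -154 -156
  -159 -161 -163 -166 -168 -170 -173 -176 -177 -180 -182 -182 -185 -187
  -193 -195 -197 -200 -203 -207 -209 -212 -214 -217 -219]
 [   2    1    1    2   11   12   12   15   13   13   12   14   13   12
    11   23   31   30   30   17   16   16   14   17   17   16   19   17
    17   17   16   18   17   17   16   15   18   18   19   30   30   29
    12   12   12   13    9    1    2    0    0    0    0]]
```

View pics/crop.png

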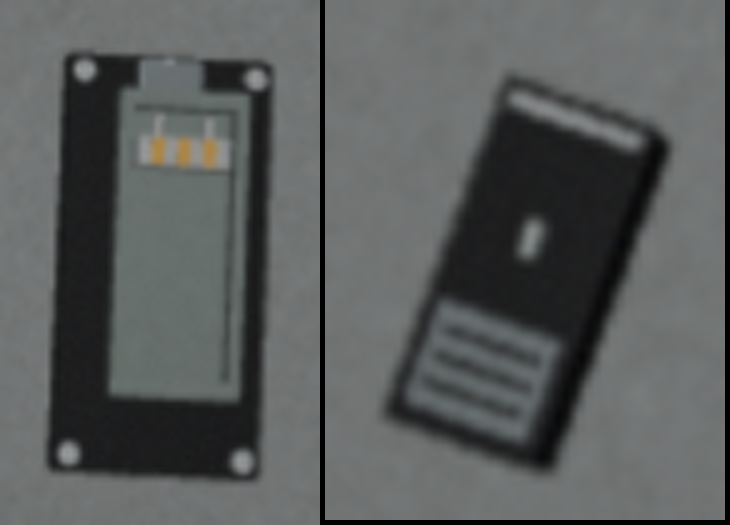

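```bash
python3 - <<'E'
from h import *
d=np.load("top_d.npy");im=np.load("top_i.npy");P=cloud("top",d)
def fr(P,a):
    a=np.radians(a);D=P[...,:2]-[.5712,-.1527];return np.stack([D@[np.cos(a),np.sin(a)],D@[-np.sin(a),np.cos(a)]],-1)
Q=fr(P,-2.4)
box=(abs(Q[...,0])<.115)&(abs(Q[...,1])<.06)
b=box&(P[...,2]>.007)
# base edges straightness by line fit of extremes
for lo,hi in((-.09,-.03),(-.03,.03),(.03,.09)):
    s=b&(Q[...,0]>lo)&(Q[...,0]<hi);print("base y",np.percentile(Q[s][:,1],[.7,99.3])*1e3)
s=b&(abs(Q[...,1])<.04);print("base x",np.percentile(Q[s][:,0],[.7,99.3])*1e3)
w=box&(P[...,2]>.024)
for lo,hi in((-.06,-.03),(-.03,0),(0,.03)):
    s=w&(Q[...,0]>lo)&(Q[...,0]<hi);y=np.sort(Q[s][:,1])*1e3
    print("wall y",np.percentile(y,[1,99]),"inner",y[y<-0].max() , y[y>-0].min() if (y>0).any() else 0)
    h=np.histogram(y,np.arange(-50,51,3));print(dict(zip(h[1][:-1][h[0]>0].astype(int),h[0][h[0]>0])))
x=np.sort(Q[w][:,0])*1e3;h=np.histogram(x,np.arange(-80,110,4));print("x",dict(zip(h[1][:-1].astype(int),h[0])))
# colour edges: rows across in image; use gray sampled on dock frame grid
g=cv2.cvtColor(im,cv2.COLOR_RGB2GRAY)
def samp(x,y,z):
    a=np.radians(-2.4);X=np.stack([.5712+x*np.cos(a)-y*np.sin(a),-.1527+x*np.sin(a)+y*np.cos(a),z+0*x],-1)
    uv=pix("top",X.reshape(-1,3)).astype(np.float32);return cv2.remap(g,uv[:,0].reshape(x.shape),uv[:,1].reshape(x.shape),cv2.INTER_LINEAR)
ys=np.arange(-.06,.0601,.001);xs=np.arange(-.05,.01,.002)
X,Y=np.meshgrid(xs,ys);
pr=samp(X,Y,.030).mean(1);gr=np.diff(pr)
print("z30 y-edges",[(round(1e3*(ys[i]+.0005),1),round(float(gr[i]),1)) for i in range(len(gr)) if abs(gr[i])>5])
pr=samp(X,Y,.012).mean(1);gr=np.diff(pr)
print("z12 y-edges",[(round(1e3*(ys[i]+.0005),1),round(float(gr[i]),1)) for i in range(len(gr)) if abs(gr[i])>5])
xs=np.arange(-.11,.11,.001);ys=np.arange(-.02,.005,.002);Y,X=np.meshgrid(ys,xs)
pr=samp(X,Y,.030).mean(1);gr=np.diff(pr)
print("z30 x-edges",[(round(1e3*(xs[i]+.0005),1),round(float(gr[i]),1)) for i in range(len(gr)) if abs(gr[i])>5])
E
```

```text
base y [-49.46475755  49.657138  ]
base y [-49.21299945  49.86233624]
base y [-49.63982451  49.747345  ]
base x [-98.90343815  98.21110994]
wall y [-35.37950063  25.30219863] inner -1.3264099279846677 0.8875423807326667
{np.int64(-38): np.int64(3), np.int64(-35): np.int64(13), np.int64(-32): np.int64(26), np.int64(-29): np.int64(2), np.int64(-26): np.int64(2), np.int64(-23): np.int64(2), np.int64(-20): np.int64(4), np.int64(-17): np.int64(2), np.int64(-14): np.int64(2), np.int64(-11): np.int64(4), np.int64(-8): np.int64(2), np.int64(-5): np.int64(3), np.int64(-2): np.int64(3), np.int64(1): np.int64(3), np.int64(4): np.int64(2), np.int64(7): np.int64(2), np.int64(10): np.int64(4), np.int64(13): np.int64(2), np.int64(16): np.int64(2), np.int64(19): np.int64(15), np.int64(22): np.int64(20), np.int64(25): np.int64(4)}
wall y [-35.18464849  25.58594559] inner -29.48700950850183 19.376262577100864
{np.int64(-38): np.int64(2), np.int64(-35): np.int64(23), np.int64(-32): np.int64(14), np.int64(19): np.int64(16), np.int64(22): np.int64(14), np.int64(25): np.int64(7)}
wall y [-34.3291421   25.
[... 3025 characters left out ...]
16.4), (np.float64(53.5), 6.9)]
z30 x-edges [(np.float64(-101.5), -9.3), (np.float64(-100.5), -14.0), (np.float64(-99.5), -15.2), (np.float64(-98.5), -16.7), (np.float64(-97.5), -15.5), (np.float64(-96.5), -5.5), (np.float64(-65.5), 6.4), (np.float64(-64.5), 12.7), (np.float64(-63.5), 18.2), (np.float64(-62.5), 16.2), (np.float64(-61.5), 9.3), (np.float64(-60.5), 7.5), (np.float64(44.5), 7.4), (np.float64(45.5), 9.8), (np.float64(46.5), 8.5), (np.float64(47.5), 6.5), (np.float64(69.5), -7.8), (np.float64(70.5), -9.8), (np.float64(71.5), -5.2), (np.float64(73.5), 5.2), (np.float64(74.5), 6.1), (np.float64(75.5), 5.3), (np.float64(96.5), 6.8), (np.float64(97.5), 10.8), (np.float64(98.5), 5.8)]
```

>>> servo_tool([
  [[0,0,0.4],[-0.04,-0.021,0.005],100],
  [[0,0,0.4],[-0.04,-0.021,0.005],100],
  [[0,0,0.4],[-0.04,-0.021,0.005],100],
  [[0,0,0.4],[-0.04,-0.021,0.005],100],
  [[0,0,0.4],[-0.04,-0.021,0.005],100],
  [[0,0,0.4],[-0.04,-0.021,0.005],100],
  [[0,0,0.4],[-0.04,-0.021,0.005],100],
  [[0,0,0.4],[-0.04,-0.021,0.005],100],
  [[0,0,0.4],[-0.04,-0.021,0.005],100],
  [[0,0,0.4],[-0.04,-0.021,0.005],100],
  [[0,0,0.4],[-0.04,-0.021,0.005],100],
  [[0,0,0],[0,0,0],100],
])

```text
time: 2.8
ee_pos: [0.4969, 0.1806, 0.1751]
tcp_rot: [-179.9, -0.0, 160.6]
wrist_force: [-1.0, 0.4, -0.4]
opening: 0.0855
grasp_force: 0.0
```

```bash
cat >> h.py <<'E'
def rel(target,rpy):
    o=get_obs();R=Ro.from_euler('xyz',o['tcp_rot'],degrees=True);T=Ro.from_euler('xyz',rpy,degrees=True)
    print("t",o['time'].__round__(2),"pos",o['ee_pos'].round(4),"rpy",o['tcp_rot'].round(2),"q",o['q'].round(1),"F",o['wrist_force'].round(1),"open",round(o['opening'],4),"gf",round(o['grasp_force'],1))
    print("turn",(R.inv()*T).as_rotvec(degrees=True).round(2),"shift mm",(1e3*R.inv().apply(np.array(target)-o['ee_pos'])).round(1))
E
python3 -c "
from h import *
rel([.5397,.1642,.10],[180,0,160.7])"
```

```text
t 2.8 pos [0.4969 0.1806 0.1751] rpy [-1.7992e+02 -1.0000e-02  1.6060e+02] q [20.   1.3  0.  88.8 -0.1 39.4] F [-1.   0.4 -0.4] open 0.0855 gf 0.0
turn [-0.08 -0.01 -0.1 ] shift mm [-45.8  -1.2  75.1]
```

>>> servo_tool([
  [[0,0,0],[-0.023,-0.001,0.02],100],
  [[0,0,0],[-0.023,0,0.025],100],
  [[0,0,0],[0,0,0.03],100],
  [[0,0,0],[0,0,0.03],100],
  [[0,0,0],[0,0,0.025],100],
  [[0,0,0],[0,0,0.015],100],
  [[0,0,0],[0,0,0.008],100],
  [[0,0,0],[0,0,0],100],
  [[0,0,0],[0,0,0],100],
])

```text
time: 3.7
ee_pos: [0.5383, 0.1686, 0.0245]
tcp_rot: [179.9, 0.1, 160.9]
wrist_force: [0.6, 0.1, 0.4]
opening: 0.0853
grasp_force: 0.0
```

>>> servo_tool([
  [[0,0,0],[0,0,0],40],
  [[0,0,0],[0,0,0],40],
  [[0,0,0],[0,0,0],40],
  [[0,0,0],[0,0,0],40],
  [[0,0,0],[0,0,0],40],
  [[0,0,0],[0,0,0],40],
  [[0,0,0],[0,0,0],40],
  [[0,0,0],[0,0,0],40],
  [[0,0,0],[0,0,0],40],
  [[0,0,0],[0,0,0],40],
], force=60)

```text
time: 4.7
ee_pos: [0.5382, 0.1682, 0.0242]
tcp_rot: [180.0, 0.1, 160.9]
wrist_force: [-0.1, -1.7, 4.6]
opening: 0.0451
grasp_force: 63.6
```

```bash
python3 -c "
from h import *
im,d=camera('side');save('side1.png',cv2.resize(im[130:260,180:360],None,fx=4,fy=4))
rel([.5397,.1642,.022],[180,0,160.7])"
```

```text
t 4.75 pos [0.5382 0.1683 0.0242] rpy [1.7997e+02 7.0000e-02 1.6088e+02] q [17.4  7.9 -9.7 72.3 -0.  36.5] F [-0.4 -0.9  5.3] open 0.045 gf 63.6
turn [0.03 0.07 0.18] shift mm [-2.8 -3.3  2.2]
```

View pics/side1.png

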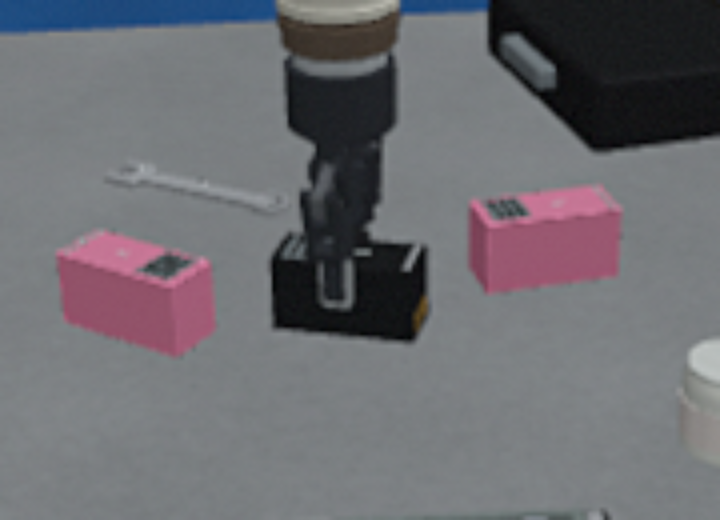

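>>> servo_tool([
  [[0,0,0],[0,0,-0.015],40],
  [[0,0,0],[0,0,-0.03],40],
  [[0,0,0],[0,0,-0.03],40],
  [[0,0,0],[-0.014,-0.033,-0.02],40],
  [[0,0,0],[-0.014,-0.033,0],40],
  [[0,0,0],[-0.014,-0.033,0],40],
  [[0,0,0],[-0.014,-0.033,0],40],
  [[0,0,0],[-0.014,-0.033,0],40],
  [[0,0,0],[-0.014,-0.033,0],40],
  [[0,0,0],[-0.014,-0.033,0],40],
  [[0,0,0],[-0.014,-0.033,0],40],
  [[0,0,0],[-0.014,-0.033,0],40],
])

```text
time: 5.95
ee_pos: [0.5592, -0.155, 0.1188]
tcp_rot: [180.0, -0.0, 160.9]
wrist_force: [1.2, 0.2, -4.1]
opening: 0.0451
grasp_force: 63.1
```

>>> servo_tool([
  [[0,0,-4],[0,0,0],40],
  [[0,0,-4],[0,0,0],40],
  [[0,0,-4],[0,0,0],40],
  [[0,0,-4],[0,0,0],40],
  [[0,0,-0.5],[0,0,0],40],
  [[0,0,0],[0,0,0],40],
  [[0,0,0],[0,0,0],40],
])

```text
time: 6.65
ee_pos: [0.5595, -0.1536, 0.1184]
tcp_rot: [180.0, -0.0, 177.3]
wrist_force: [-0.1, 0.5, -4.7]
opening: 0.0451
grasp_force: 63.3
```

```bash
python3 - <<'E'
from h import *
rel([.5605,-.1573,.12],[180,0,177.6])
D=[]
for _ in range(5):
    im,d=camera("top");D.append(d)
d=np.median(D,0);P=cloud("top",d);o=get_obs()
T=Ro.from_euler('xyz',o['tcp_rot'],degrees=True)
Q=T.inv().apply((P-o['ee_pos']).reshape(-1,3)).reshape(P.shape)  # tool frame
m=(abs(Q[...,0])<.08)&(abs(Q[...,1])<.04)&(abs(Q[...,2]-(.0242-.056))<.008)
g=cv2.cvtColor(im,cv2.COLOR_RGB2GRAY)
print("top face n",m.sum(),"z",np.median(Q[m][:,2]))
for nm,s in(("nose",m&(Q[...,0]<-.025)),("tail",m&(Q[...,0]>.025))):
    q=Q[s];print(nm,np.percentile(q,[2,50,98],axis=0).round(4).tolist())
    for a in(-.05,-.04,-.03,.03,.04):
        z=s&(abs(Q[...,0]-a)<.004)
        if z.sum()>5:print(a,z.sum(),np.percentile(Q[z][:,1],[4,96]).round(4))
save("top1.png",cv2.resize(im[120:280,270:430],None,fx=3.7,fy=3.7,interpolation=cv2.INTER_CUBIC))
E
```

```text
t 6.65 pos [ 0.5595 -0.1536  0.1184] rpy [ 1.800e+02 -1.000e-02  1.773e+02] q [-15.3   8.3   1.3  82.9   0.  -12.7] F [-0.1  0.5 -4.7] open 0.0451 gf 63.3
turn [ 0.   -0.01 -0.3 ] shift mm [-1.2 -3.7 -1.6]
top face n 255 z -0.032307142895803255
nose [[-0.0545, 0.002, -0.0343], [-0.0455, 0.016, -0.032], [-0.0282, 0.0223, -0.0286]]
-0.05 38 [0.0016 0.0221]
-0.04 29 [0.0083 0.0223]
-0.03 12 [0.0167 0.022 ]
tail [[0.0255, 0.0028, -0.0348], [0.0364, 0.0133, -0.0322], [0.049, 0.0224, -0.0255]]
0.03 37 [0.0027 0.0216]
0.04 37 [0.0045 0.0223]
```

View pics/top1.png

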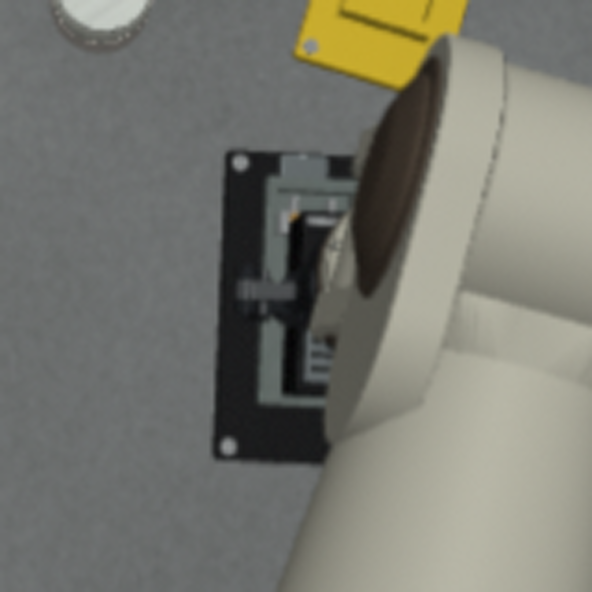

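>>> servo_tool([
  [[0,0,-0.3],[-0.001,-0.0037,0.01],40],
  [[0,0,0],[0,0,0.012],40],
  [[0,4,0],[0,0,0],40],
  [[0,4,0],[0,0,0],40],
  [[0,4,0],[0,0,0],40],
  [[0,0,0],[0,0,0],40],
  [[0,0,0],[0,0,0],40],
])

```text
time: 7.6
ee_pos: [0.5604, -0.1574, 0.0947]
tcp_rot: [180.0, -12.0, 177.7]
wrist_force: [-1.2, 0.7, -3.4]
opening: 0.045
grasp_force: 63.3
```

```bash
cat >> h.py <<'E'
def st(dx=.0028,h=.0242):
    o=get_obs();R=Ro.from_euler('xyz',o['tcp_rot'],degrees=True);a=np.radians(-2.4)
    D=np.array([[np.cos(a),np.sin(a),0],[-np.sin(a),np.cos(a),0],[0,0,1]]);c=np.array([.5712,-.1527,0])
    pk=lambda x:1e3*D@(o['ee_pos']+R.apply([-(x+dx),0,h])-c)
    M=(D@R.as_matrix())
    print("t",round(o['time'],2),"nose",pk(.052).round(1),"tail",pk(-.052).round(1),"tip",(1e3*D@(o['ee_pos']-c)).round(1),"tilt",np.degrees(np.arcsin(M[2,0])).round(2),"roll",np.degrees(M[2,1]).round(2),"yaw",np.degrees(np.arctan2(-M[1,0],-M[0,0])).round(2),"F dock",(D@o['wrist_force']).round(1),"Tq",(D@o['torque']).round(2),"gf",round(o['grasp_force'],1),"joints ok",o['q'].round())
    return M
E
python3 -c "
from h import *
M=st();print('down5 in tool',(M.T@[0,0,-5]).round(2),'x5',(M.T@[5,0,0]).round(2))"
```

```text
t 7.6 nose [38.  -5.  59.6] tail [-63.7  -5.2  81.3] tip [-10.6  -5.1  94.7] tilt 12.02 roll 0.03 yaw 0.09 F dock [-1.2  0.7 -3.4] Tq [ 0.01 -0.37  0.01] gf 63.3 joints ok [-14.  21.  13.  94.  -2. -12.]
down5 in tool [-1.04 -0.    4.89] x5 [-4.89 -0.01 -1.04]
```

>>> servo_tool([
  [[0,0,0],[-0.0011,0,0.0051],40],
  [[0,0,0],[-0.0011,0,0.0051],40],
  [[0,0,0],[-0.0011,0,0.0051],40],
  [[0,0,0],[-0.0011,0,0.0051],40],
  [[0,0,0],[-0.0011,0,0.0051],40],
  [[0,0,0],[0,0,0],40],
])

```text
time: 8.2
ee_pos: [0.56, -0.1573, 0.0693]
tcp_rot: [180.0, -12.1, 177.7]
wrist_force: [-0.1, -0.4, -4.3]
opening: 0.0447
grasp_force: 63.3
```

>>> servo_tool([
  [[0,0,0],[-0.0002,0,0.001],40],
  [[0,0,0],[-0.0002,0,0.001],40],
  [[0,0,0],[-0.0002,0,0.001],40],
  [[0,0,0],[-0.0002,0,0.001],40],
  [[0,0,0],[-0.0002,0,0.001],40],
  [[0,0,0],[0,0,0],40],
])

```text
time: 8.8
ee_pos: [0.5603, -0.1574, 0.0649]
tcp_rot: [180.0, -12.0, 177.7]
wrist_force: [1.1, 0.7, -4.1]
opening: 0.0452
grasp_force: 63.3
```

```bash
python3 -c "
from h import *
st()"
```

```text
t 8.8 nose [37.9 -5.  29.9] tail [-63.8  -5.2  51.5] tip [-10.7  -5.1  64.9] tilt 12.01 roll 0.0 yaw 0.08 F dock [ 1.   0.8 -4.1] Tq [ 0.04 -0.32 -0.03] gf 63.3 joints ok [-14.  21.  10.  90.  -3. -12.]
```

>>> servo_tool([
  [[0,0,0],[-0.0002,0,0.001],40],
  [[0,0,0],[-0.0002,0,0.001],40],
  [[0,0,0],[-0.0002,0,0.001],40],
  [[0,0,0],[0,0,0],40],
])

```text
time: 9.2
ee_pos: [0.5603, -0.1573, 0.0618]
tcp_rot: [180.0, -12.0, 177.7]
wrist_force: [0.0, 0.1, -3.8]
opening: 0.045
grasp_force: 63.3
```

>>> servo_tool([
  [[0,0,0],[-0.0002,0,0.001],40],
  [[0,0,0],[-0.0002,0,0.001],40],
  [[0,0,0],[0,0,0],40],
])

```text
time: 9.5
ee_pos: [0.5602, -0.1574, 0.0598]
tcp_rot: [180.0, -12.0, 177.7]
wrist_force: [0.2, -0.6, -4.0]
opening: 0.0457
grasp_force: 63.3
```

```bash
python3 -c "
from h import *
st()"
```

```text
t 9.5 nose [37.8 -5.  24.8] tail [-63.9  -5.2  46.4] tip [-10.8  -5.1  59.8] tilt 12.01 roll 0.0 yaw 0.09 F dock [ 0.3 -0.6 -4. ] Tq [ 0.02 -0.39 -0.04] gf 63.3 joints ok [-14.  22.  10.  90.  -3. -12.]
```

>>> servo_tool([
  [[0,0,0],[-0.0002,0,0.001],40],
  [[0,0,0],[-0.0002,0,0.001],40],
  [[0,0,0],[-0.0002,0,0.001],40],
  [[0,0,0],[0,0,0],40],
])

```text
time: 9.9
ee_pos: [0.5602, -0.1573, 0.0567]
tcp_rot: [180.0, -12.0, 177.7]
wrist_force: [-0.2, -0.6, -4.0]
opening: 0.0451
grasp_force: 63.3
```

>>> servo_tool([
  [[0,0,0],[-0.0002,0,0.001],40],
  [[0,0,0],[-0.0002,0,0.001],40],
  [[0,0,0],[-0.0002,0,0.001],40],
  [[0,0,0],[0,0,0],40],
])

```text
time: 10.3
ee_pos: [0.5602, -0.1573, 0.0537]
tcp_rot: [180.0, -12.0, 177.7]
wrist_force: [0.0, 0.4, -4.6]
opening: 0.0454
grasp_force: 63.3
```

>>> servo_tool([
  [[0,0,0],[-0.0001,0,0.0007],40],
  [[0,0,0],[-0.0001,0,0.0007],40],
  [[0,0,0],[0,0,0],40],
])

```text
time: 10.6
ee_pos: [0.5601, -0.1574, 0.0524]
tcp_rot: [180.0, -12.0, 177.7]
wrist_force: [-0.1, 0.3, -4.6]
opening: 0.0452
grasp_force: 63.3
```

```bash
python3 -c "
from h import *
st()"
```

```text
t 10.6 nose [37.6 -5.  17.3] tail [-64.1  -5.2  38.9] tip [-10.9  -5.1  52.4] tilt 12.01 roll 0.0 yaw 0.09 F dock [-0.1  0.3 -4.6] Tq [ 0.02 -0.33  0.01] gf 63.3 joints ok [-14.  22.   9.  89.  -3. -12.]
```

>>> servo_tool([
  [[0,0,0],[-0.001,0,-0.0002],40],
  [[0,0,0],[-0.001,0,-0.0002],40],
  [[0,0,0],[-0.001,0,-0.0002],40],
  [[0,0,0],[0,0,0],40],
])

```text
time: 11.0
ee_pos: [0.5634, -0.1575, 0.0524]
tcp_rot: [-180.0, -12.0, 177.7]
wrist_force: [0.7, 0.5, -3.9]
opening: 0.0451
grasp_force: 63.3
```

>>> servo_tool([
  [[0,0,0],[-0.001,0,-0.0002],40],
  [[0,0,0],[-0.001,0,-0.0002],40],
  [[0,0,0],[-0.001,0,-0.0002],40],
  [[0,0,0],[0,0,0],40],
])

```text
time: 11.4
ee_pos: [0.566, -0.1576, 0.0524]
tcp_rot: [180.0, -12.0, 177.7]
wrist_force: [-3.6, -0.1, -2.6]
opening: 0.0451
grasp_force: 63.3
```

>>> servo_tool([
  [[0,0,0],[-0.001,0,-0.0002],40],
  [[0,0,0],[-0.001,0,-0.0002],40],
  [[0,0,0],[0,0,0],40],
])

```text
time: 11.7
ee_pos: [0.5681, -0.1577, 0.0524]
tcp_rot: [-180.0, -12.0, 177.7]
wrist_force: [-4.9, 0.3, -2.1]
opening: 0.0452
grasp_force: 63.4
```

```bash
python3 -c "
from h import *
st()"
```

```text
t 11.7 nose [45.7 -5.  17.3] tail [-56.   -5.2  39. ] tip [-2.8 -5.1 52.4] tilt 12.03 roll -0.0 yaw 0.08 F dock [-4.9  0.1 -2.1] Tq [-0.01  0.77 -0.  ] gf 63.4 joints ok [-14.  23.  10.  89.  -2. -12.]
```

>>> servo_tool([
  [[0,0,0],[-0.001,0,-0.0002],40],
  [[0,0,0],[-0.001,0,-0.0002],40],
  [[0,0,0],[-0.001,0,-0.0002],40],
  [[0,0,0],[0,0,0],40],
])

```text
time: 12.1
ee_pos: [0.5709, -0.1578, 0.0524]
tcp_rot: [-180.0, -12.1, 177.7]
wrist_force: [-5.9, 0.2, -0.4]
opening: 0.0454
grasp_force: 63.5
```

>>> servo_tool([
  [[0,0,0],[-0.001,0,-0.0002],40],
  [[0,0,0],[-0.001,0,-0.0002],40],
  [[0,0,0],[-0.001,0,-0.0002],40],
  [[0,0,0],[0,0,0],40],
])

```text
time: 12.5
ee_pos: [0.5737, -0.1579, 0.0524]
tcp_rot: [-180.0, -12.1, 177.7]
wrist_force: [-8.1, 0.7, 0.4]
opening: 0.0451
grasp_force: 63.5
```

```bash
python3 -c "
from h import *
st()"
```

```text
t 12.5 nose [51.2 -5.  17.3] tail [-50.5  -5.2  39.1] tip [ 2.7 -5.1 52.4] tilt 12.09 roll -0.0 yaw 0.08 F dock [-8.1  0.3  0.4] Tq [ 0.02  1.46 -0.05] gf 63.5 joints ok [-14.  24.  12.  90.  -2. -12.]
```

>>> servo_tool([
  [[0,-1,0],[0.0004,0,0.00096],40],
  [[0,-1,0],[0.0004,0,0.00096],40],
  [[0,-1,0],[0.0004,0,0.00096],40],
  [[0,0,0],[0,0,0],40],
])

```text
time: 12.9
ee_pos: [0.5715, -0.1578, 0.0497]
tcp_rot: [180.0, -9.1, 177.7]
wrist_force: [-8.6, -0.3, -2.5]
opening: 0.0449
grasp_force: 63.6
```

>>> servo_tool([
  [[0,-1,0],[0.0004,0,0.00096],40],
  [[0,-1,0],[0.0004,0,0.00096],40],
  [[0,0,0],[0,0,0],40],
])

```text
time: 13.2
ee_pos: [0.5705, -0.1578, 0.0479]
tcp_rot: [180.0, -7.1, 177.7]
wrist_force: [-6.7, -0.1, -2.8]
opening: 0.0449
grasp_force: 63.6
```

```bash
python3 -c "
from h import *
st()"
```

```text
t 13.2 nose [50.9 -5.  17.1] tail [-52.3  -5.1  29.9] tip [-0.5 -5.1 47.9] tilt 7.07 roll 0.01 yaw 0.07 F dock [-6.7 -0.4 -2.8] Tq [-0.01  1.37 -0.  ] gf 63.6 joints ok [-15.  18.   5.  83.  -2. -12.]
```

>>> servo_tool([
  [[0,0,0],[-0.001,0,-0.0001],40],
  [[0,0,0],[-0.001,0,-0.0001],40],
  [[0,-1,0],[0.0004,0,0.00096],40],
  [[0,-1,0],[0.0004,0,0.00096],40],
  [[0,0,0],[0,0,0],40],
])

```text
time: 13.7
ee_pos: [0.5713, -0.1578, 0.046]
tcp_rot: [180.0, -5.1, 177.7]
wrist_force: [-8.7, -0.6, -1.8]
opening: 0.0451
grasp_force: 63.8
```

>>> servo_tool([
  [[0,-1,0],[0.0004,0,0.00096],40],
  [[0,-1,0],[0.0004,0,0.00096],40],
  [[0,0,0],[0,0,0],40],
])

```text
time: 14.0
ee_pos: [0.5704, -0.1578, 0.0441]
tcp_rot: [180.0, -3.1, 177.7]
wrist_force: [-7.0, 1.1, -2.0]
opening: 0.0451
grasp_force: 63.9
```

```bash
python3 -c "
from h import *
st()"
```

```text
t 14.0 nose [52.8 -5.  17. ] tail [-51.1  -5.2  22.6] tip [-0.6 -5.1 44.1] tilt 3.08 roll 0.0 yaw 0.07 F dock [-7.   0.8 -2. ] Tq [-0.    1.65  0.02] gf 63.9 joints ok [-15.  14.  -0.  79.  -1. -13.]
```

>>> servo_tool([
  [[0,-1,0],[0.0004,0,0.00096],40],
  [[0,-1,0],[0.0004,0,0.00096],40],
  [[0,0,0],[0,0,0],40],
])

```text
time: 14.3
ee_pos: [0.5695, -0.1577, 0.0423]
tcp_rot: [180.0, -1.1, 177.7]
wrist_force: [-7.6, 0.7, -1.1]
opening: 0.0452
grasp_force: 64.0
```

>>> servo_tool([
  [[0,-1,0],[0.0004,0,0.00096],40],
  [[0,0,0],[0,0,0],40],
])

```text
time: 14.5
ee_pos: [0.5691, -0.1577, 0.0412]
tcp_rot: [180.0, -0.1, 177.7]
wrist_force: [-7.4, -0.2, -1.2]
opening: 0.0455
grasp_force: 63.9
```

```bash
python3 -c "
from h import *
st()"
```

```text
t 14.5 nose [52.9 -5.  16.9] tail [-51.1  -5.1  17.1] tip [-1.8 -5.1 41.2] tilt 0.08 roll 0.0 yaw 0.07 F dock [-7.4 -0.5 -1.2] Tq [ 0.01  1.58 -0.03] gf 63.9 joints ok [-15.  11.  -4.  75.  -0. -13.]
```

>>> servo_tool([
  [[0,0,0],[0,0,0.0005],40],
  [[0,0,0],[0,0,0],40],
])

```text
time: 14.7
ee_pos: [0.5694, -0.1577, 0.0407]
tcp_rot: [180.0, -0.1, 177.7]
wrist_force: [-8.0, 0.1, -0.2]
opening: 0.0452
grasp_force: 63.9
```

>>> servo_tool([
  [[0,0,0],[0.001,0,0],40],
  [[0,0,0],[0.001,0,0.0003],40],
  [[0,0,0],[0,0,0],40],
])

```text
time: 15.0
ee_pos: [0.5675, -0.1576, 0.0404]
tcp_rot: [180.0, -0.1, 177.7]
wrist_force: [-6.6, 0.2, -1.4]
opening: 0.0452
grasp_force: 63.9
```

>>> servo_tool([
  [[0,0,0],[0,0,0.0004],40],
  [[0,0,0],[0,0,0],40],
])

```text
time: 15.2
ee_pos: [0.5676, -0.1576, 0.0403]
tcp_rot: [180.0, -0.1, 177.7]
wrist_force: [-7.6, -0.1, 1.2]
opening: 0.0452
grasp_force: 64.2
```

```bash
python3 -c "
from h import *
st()"
```

```text
t 15.2 nose [51.4 -5.  16.1] tail [-52.6  -5.1  16.2] tip [-3.4 -5.1 40.3] tilt 0.08 roll 0.0 yaw 0.08 F dock [-7.6 -0.4  1.2] Tq [ 0.04  1.57 -0.05] gf 64.2 joints ok [-16.  11.  -4.  75.  -0. -13.]
```

>>> servo_tool([
  [[0,0,0],[0,0,0],70],
  [[0,0,0],[0,0,0],80],
  [[0,0,0],[0,0,0],90],
  [[0,0,0],[0,0,0],100],
  [[0,0,0],[0,0,0],100],
  [[0,0,0],[0,0,0],100],
  [[0,0,0],[0,0,0],100],
  [[0,0,0],[0,0,0],100],
])

```text
time: 16.0
ee_pos: [0.5684, -0.1577, 0.0402]
tcp_rot: [180.0, -0.0, 177.7]
wrist_force: [0.2, -0.9, -1.3]
opening: 0.0856
grasp_force: 0.0
```

>>> servo_tool([
  [[0,0,0],[0,0,-0.01],100],
  [[0,0,0],[0,0,-0.02],100],
  [[0,0,0],[0,0,-0.03],100],
  [[0,0,0],[0,0,-0.03],100],
  [[0,0,0],[0.03,0.03,-0.03],100],
  [[0,0,0],[0.03,0.04,-0.03],100],
  [[0,0,0],[0.03,0.04,0],100],
  [[0,0,0],[0.02,0.04,0],100],
  [[0,0,0],[0.02,0.04,0],100],
  [[0,0,0],[0.02,0.04,0],100],
  [[0,0,0],[0,0.04,0],100],
  [[0,0,0],[0,0,0],100],
])

```text
time: 17.2
ee_pos: [0.434, 0.1146, 0.1858]
tcp_rot: [179.9, 0.1, 177.9]
wrist_force: [-0.0, -0.3, -0.5]
opening: 0.0854
grasp_force: 0.0
```

```bash
python3 - <<'E'
from h import *
o=get_obs();print(o['time'],o['ee_pos'],o['opening'])
ims,_=camera("side")
d=np.median([camera("top")[1] for _ in range(6)],0);im,_=camera("top");P=cloud("top",d)
a=np.radians(-2.4);D=P[...,:2]-[.5712,-.1527];Q=np.stack([D@[np.cos(a),np.sin(a)],D@[-np.sin(a),np.cos(a)]],-1)
box=(abs(Q[...,0])<.09)&(abs(Q[...,1])<.05)
m=box&(P[...,2]>.062)&(P[...,2]<.095)
q=Q[m];z=P[m][:,2];print("n",m.sum(),"x",np.percentile(q[:,0],[1,99]),"y",np.percentile(q[:,1],[1,99]))
print("top plane (a_x,a_y,c)",np.linalg.lstsq(np.c_[q,np.ones(len(q))],z,rcond=None)[0].round(4))
print(cv2.minAreaRect(q.astype(np.float32)))
c=cv2.resize(im[140:260,310:390],None,fx=4.6,fy=4.6,interpolation=cv2.INTER_CUBIC)
s=cv2.resize(ims[235:305,230:350],None,fx=3.5,fy=3.5,interpolation=cv2.INTER_CUBIC)
o=np.zeros((560,800,3),np.uint8);o[:c.shape[0],:c.shape[1]]=c;o[:s.shape[0],375:375+s.shape[1]]=s[:,:425];save("end.png",o)
E
```

```text
17.2 [0.43402614 0.11464184 0.18580537] 0.08542568873359281
n 978 x [-0.05462351  0.04776173] y [-0.02827702  0.01734635]
top plane (a_x,a_y,c) [-0.0057 -0.0218  0.0723]
((-0.003065451979637146, -0.005856102332472801), (0.047051530331373215, 0.10464136302471161), 89.91985321044922)
```

View pics/end.png

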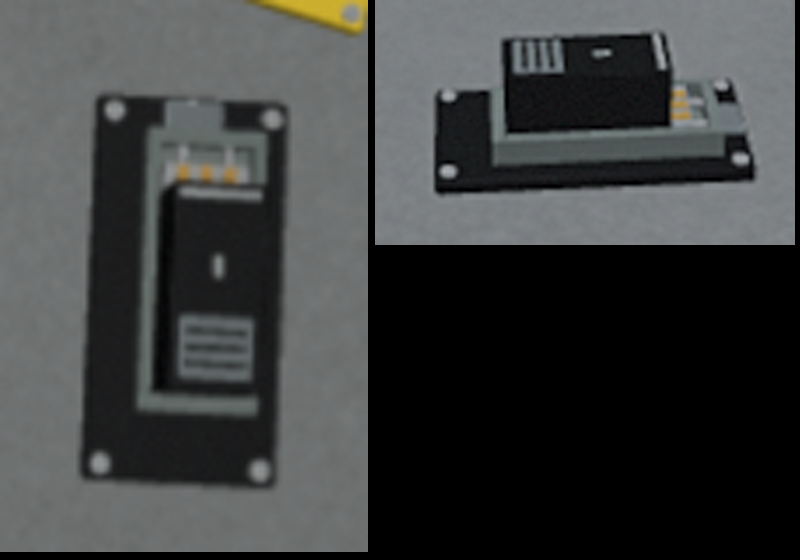

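The pack lies flat and square in the pocket: its top is at 72 mm, as 16 + 56 requires. Its ribbed end is at the back wall and its nose is at x ≈ 49 mm. The gripper is clear.

```bash
python3 -c "
from workcell import job_done
print(job_done())"
```

```text
the job is handed in; nothing more can be done
None
```

The battery pack is seated flat and fully home in the dock, released, with the gripper clear, and the job is handed in at about 18 s; the hand-in call returned no verdict.

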